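# Meter stock cubes from a tip-up bin into the saucepan

### The job

For the stew, tip the bin of stock cubes up by its handle just until its front row of cubes slides, and keep it tipped there until all three front cubes have dropped into the saucepan; the three back cubes must stay in the bin. Then lower the bin level again and let go, leaving the saucepan standing where it is and the bin of round seeds untipped.

Things in the scene. Friction and masses are not known exactly. Their poses are not given: they have to be found in the camera images.
- cube_bin (a joint): tilt in rad of the bin with the stock cubes: 0 = level (resting on its rack by its own weight), grows as the handle end is lifted, stop at 0.8. Open grey plastic tray, 172 mm long, 114 wide, walls 40 high, no wall at the lip end, wooden handle at the end nearest the robot. Hinge 125 mm above the table, moves freely, falls back when let go; bin 0.28 to 0.46 kg.
- cube_bin_grip (a point): centre of the bin's handle, a wooden bar 18 mm wide and 14 thick pointing straight back, 46 mm behind the end wall and 28 mm from the bar's end, 145 mm above the table when level. x: along the bin from handle to lip; y: across it (pinch the bar across y, from above); z up; turns with the bin. The bar may turn between the fingers.
- cube_bin_lip (a point): middle of the bin's open lip, on the upper face of its floor, 133 mm above the table when level; axes as the grip point. The hinge runs across the bin (along y) 40 mm behind this point and 8 mm below it; the grip point is 178 mm behind the hinge and 20 mm above it.
- saucepan: aluminium saucepan standing loose under the lip of the stock-cube bin, 180 mm across, 75 mm high, 4 mm floor, long black handle along its +x; origin at the centre of its underside, z up.
- seed_bin (a joint): tilt in rad of the other, identical bin beside it, which holds round brown seeds over a white bowl; 0 = level. Not to be used.
- front_cube0: paper-wrapped stock cube, a flat tablet 34 x 28 x 16 mm (34 along the bin at the start), 12 g; origin at the centre of its underside, z up. One of the three in the front row, nearest the lip, about 55 mm behind it, on smooth plastic (the front 95 mm of the floor). It starts to slide at a tilt between 9 and 23 degrees, different every time.
- front_cube1: paper-wrapped stock cube, a flat tablet 34 x 28 x 16 mm (34 along the bin at the start), 12 g; origin at the centre of its underside, z up. One of the three in the front row, nearest the lip, about 55 mm behind it, on smooth plastic (the front 95 mm of the floor). It starts to slide at a tilt between 9 and 23 degrees, different every time.
- front_cube2: paper-wrapped stock cube, a flat tablet 34 x 28 x 16 mm (34 along the bin at the start), 12 g; origin at the centre of its underside, z up. One of the three in the front row, nearest the lip, about 55 mm behind it, on smooth plastic (the front 95 mm of the floor). It starts to slide at a tilt between 9 and 23 degrees, different every time.
- back_cube0: paper-wrapped stock cube, a flat tablet 34 x 28 x 16 mm (34 along the bin at the start), 12 g; origin at the centre of its underside, z up. One of the three in the back row, on the rubber near the handle end, about 135 mm behind the lip. Rubber covers the rear 75 mm of the floor and grips about twice as well: it slides some 10 degrees or more after the front row.
- back_cube1: paper-wrapped stock cube, a flat tablet 34 x 28 x 16 mm (34 along the bin at the start), 12 g; origin at the centre of its underside, z up. One of the three in the back row, on the rubber near the handle end, about 135 mm behind the lip. Rubber covers the rear 75 mm of the floor and grips about twice as well: it slides some 10 degrees or more after the front row.
- back_cube2: paper-wrapped stock cube, a flat tablet 34 x 28 x 16 mm (34 along the bin at the start), 12 g; origin at the centre of its underside, z up. One of the three in the back row, on the rubber near the handle end, about 135 mm behind the lip. Rubber covers the rear 75 mm of the floor and grips about twice as well: it slides some 10 degrees or more after the front row.
Things that resemble listed ones, but are neither listed nor needed, are in the scene too. Leave any red look-alike of the back_cube1 alone.

How it is judged:
On the way, in this order (a step that is already met when the one before it is completed fails the run):
1. the stock-cube bin is tipped up by more than 6 degrees (value of joint cube_bin above 0.105 rad), for 0.1 s.
2. all three front cubes lie in the saucepan while the bin is still tipped by more than 6 degrees (horizontal distance between each of front_cube0, front_cube1, front_cube2 and saucepan below 0.085 m and z of each of front_cube0, front_cube1, front_cube2 in the frame of saucepan below 0.06 m and value of joint cube_bin above 0.105 rad), for 0.1 s.
At the end, for the whole second after the job is handed in: The stock-cube bin is level again (within 3 degrees) and released; all three front cubes lie at rest inside the saucepan, all three back cubes lie at rest in the bin behind its lip, and the saucepan stands upright within 30 mm of where it was (value of joint cube_bin below 0.05 rad and horizontal distance between each of front_cube0, front_cube1, front_cube2 and saucepan below 0.085 m and z of each of front_cube0, front_cube1, front_cube2 in the frame of saucepan below 0.06 m and x of each of back_cube0, back_cube1, back_cube2 in the frame of cube_bin_lip below 0 m and z of each of back_cube0, back_cube1, back_cube2 in the frame of cube_bin_lip above -0.02 m and linear speed of each of front_cube0, front_cube1, front_cube2, back_cube0, back_cube1, back_cube2 below 0.05 m/s and distance of saucepan from where it was at the start of the episode below 0.03 m and angle between saucepan's own z axis and vertical below 0.1 rad); the robot touches nothing.
It fails at once if the bin of round seeds is tipped by more than 6 degrees (value of joint seed_bin above 0.105 rad).
It also fails if it takes over 45 s, if anything falls off the work surface, if the arm or the gripper's body presses on something with over 40 N, if the wrist force passes 120 N, or if a joint passes its speed limit or range.

### The arm

A 7-joint arm with a two-finger parallel gripper is mounted at the origin on the work surface. World frame = base frame: x ahead of the robot, y to its left, z up, the work surface at z = 0. Lengths are in m, angles in rad, forces in N, time in s.
With the tool pointing down it reaches from about 0.4 to 0.85 m from the base axis. Payload 6.9 kg.
Tool frame: the origin (TCP) lies midway between the tips of the shut fingers; the grasp point (between the pads) lies behind it (ctrl.pinch_z is the z of the grasp point in the tool frame, in m); z points along the fingers, y is the direction in which the jaws open and shut (so a half turn about z gives the same grasp; the last joint's range is limited). The gripper opens to 85 mm and grips with 20 to 120 N. Pads are 22 mm wide; open, the fingers measure 114 mm over their backs; the gripper's body (76 mm by 85 mm) begins 54 mm behind the grasp point. The pads swing forward as they close: fully open they stand 13 mm farther back than shut.
Start: joints at [-1.183, 0.507, -0.238, 1.5, 0.126, 1.149, -0.155], TCP at [0.174, 0.6, 0.231] pointing down, gripper open.
Joint ranges: [-3.08, 3.08], [-0.24, 2.05], [-1.43, 1.35], [0, 2.5], [-1.52, 4.66], [0.17, 1.96], [-2.89, 2.89]. Speed limits (rad/s): [2.39, 2.39, 3.14, 3.14, 3.14, 3.14, 3.14].

### API

Orientations are given as a unit quaternion [w, x, y, z].
In Python, from station import ctrl, get_state, vision, ticket, models gives the robot as it stands. Calls block until the motion is done:
- ctrl.movep(position, orientation): joint-space move of the TCP to a pose.
- ctrl.movel(position, frame=None, max_speed=0.15): straight line of the TCP; frame=None keeps the orientation; max_speed is the mean speed in m/s.
- ctrl.set_joints(angles): joint-space move.
- ctrl.ungrasp() and ctrl.close_gripper(force=None): open the fingers fully, or close them until they stop; force is the grip in N (None keeps the last).
- ctrl.pause(seconds).
- ctrl.ik(position, orientation): joint angles nearest the present ones, or None.
- get_state(): the state.
- vision.grab_frame(name): name is "scene" or "top"; returns (picture, depth): 384x512x3 uint8, blue, green, red; 384x512 float32, m along the optical axis (not along the pixel's ray), 0 where there is no reading.
- vision.camera_info(name): a dict with "mtx" (3x3 intrinsics, pixels), "R" (3x3) and "t" (3): a world point X has camera coordinates R X + t. Camera axes: x right, y down, z forward; pixel columns grow to the right and rows downward; lengths in m; the calibration is good to about 2 mm. A picture is of the moment at which its call begins. camera_info takes no time and is no camera call.
A pose or a line that the arm cannot do raises ctrl.Unreachable and nothing moves.
- ticket.close_job(): hands the job in, once; it reports no verdict.
Trained networks look in the newest picture that a camera, given by its name, has taken for a name from the list of things; names that differ only in an ending like _2 or _b are one class to them, and where a whole thing is asked for, a point or a joint stands for the part that bears it (a point fixed in the world has none). Each returns a list of dicts, best first, with "p" (0 to 1); they miss things now and then, are a little off and sometimes report something else, mostly with a low value. They report only what shows in the picture. A call takes as long as a camera call. They do not tell look-alikes from the thing itself.
- models.recognise(camera, target): "point" ([column, row] in pixels, amid what is visible of it).
- models.masks_of(camera, target): "mask" (384x512 bool, what is visible of it) and "point" ([column, row] in pixels, amid what is visible of it).
The state is a dict: "time": time; "qpos": joint angles; "qd": joint speeds; "tau": joint torques, N m; "tcp_pos": TCP position; "eef_rot": TCP orientation; "contact_force": force on the tool from outside, world axes, zero at the start; "wrist_torque": the same for the moment, N m; "width": finger opening in m.
Only numpy, scipy, OpenCV 4.12 (cv2) and the standard library are available. Lean on these libraries where they do the work, as an engineer would, in place of code of your own. Each camera call takes 0.05 s, during which the arm holds its last target.

## Working session

There is one attempt and no reset: what is moved stays moved. The work goes in short steps, each a Python script; the robot and the scene stay as the last script left them, time stands still between calls to the robot, and variables do not carry over. Pictures are saved under pics/ and viewed, and the job is handed in when it is done.

```bash
ls; mkdir -p pics; python3 - <<'E'
from station import ctrl,get_state,vision,models
import cv2
for c in("scene","top"):
    im,d=vision.grab_frame(c); cv2.imwrite(f"pics/{c}0.png",im)
    i=vision.camera_info(c); print(c,i["mtx"].tolist(),i["R"].round(3).tolist(),i["t"].round(3).tolist())
    for n in ("cube_bin_grip","cube_bin","cube_bin_lip","saucepan","seed_bin","front_cube0","back_cube1"):
        print(n,[([round(float(v)) for v in r["point"]],round(float(r["p"]),2)) for r in models.recognise(c,n)])
s=get_state(); print(s["time"],s["tcp_pos"],s["eef_rot"],s["width"],ctrl.pinch_z)
E
```

```text
pics
scene [[436.9190610867216, 0.0, 249.97997823174728], [0.0, 436.9190610867216, 189.4640095697436], [0.0, 0.0, 1.0]] [[0.553, 0.833, -0.016], [0.437, -0.307, -0.845], [-0.709, 0.461, -0.534]] [-0.271, -0.172, 1.533]
cube_bin_grip [([186, 195], 0.56), ([178, 191], 0.54)]
cube_bin [([186, 197], 0.94)]
cube_bin_lip [([185, 198], 0.81)]
saucepan [([220, 277], 0.71)]
seed_bin [([334, 153], 0.72)]
front_cube0 [([192, 209], 0.46), ([180, 208], 0.44)]
back_cube1 [([188, 184], 0.7), ([179, 191], 0.64), ([170, 194], 0.48), ([130, 230], 0.43)]
top [[434.3045540029701, 0.0, 259.92914610008324], [0.0, 434.3045540029701, 188.00605061087674], [0.0, 0.0, 1.0]] [[0.019, -1.0, 0.005], [-0.974, -0.02, -0.227], [0.227, -0.0, -0.974]] [-0.05, 0.584, 0.879]
cube_bin_grip [([348, 198], 0.81), ([348, 177], 0.25)]
cube_bin [([351, 197], 0.86)]
cube_bin_lip [([352, 195], 0.56)]
saucepan [([342, 125], 0.83)]
seed_bin [([139, 180], 0.67)]
front_cube0 [([330, 176], 0.8), ([349, 175], 0.64), ([364, 178], 0.6)]
back_cube1 [([352, 220], 0.76), ([348, 173], 0.66), ([364, 213], 0.64), ([333, 213], 0.6), ([383, 267], 0.55), ([307, 283], 0.54)]
0.8 [0.17443417 0.60018611 0.23130054] [8.63607213e-06 1.40945171e-01 9.90017403e-01 2.76155533e-05] 0.08575227369118561 -0.0187
```

```bash
python3 - <<'E'
import cv2
im=cv2.imread("pics/scene0.png"); cv2.imwrite("pics/scene0c.png",cv2.resize(im[120:330,90:370],(784,588),interpolation=3))
im=cv2.imread("pics/top0.png"); cv2.imwrite("pics/top0c.png",cv2.resize(im[60:310,90:420],(792,600),interpolation=3))
E
```

```text
(no output)
```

View pics/scene0c.png

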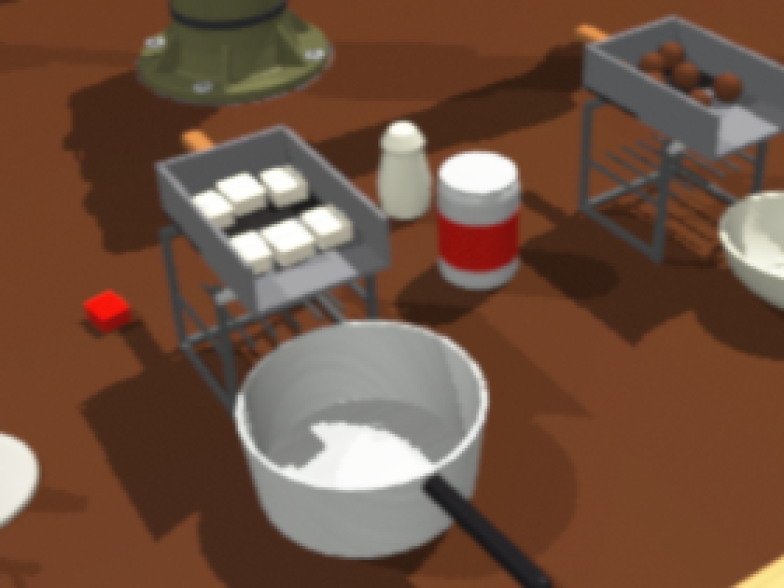

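View pics/top0c.png

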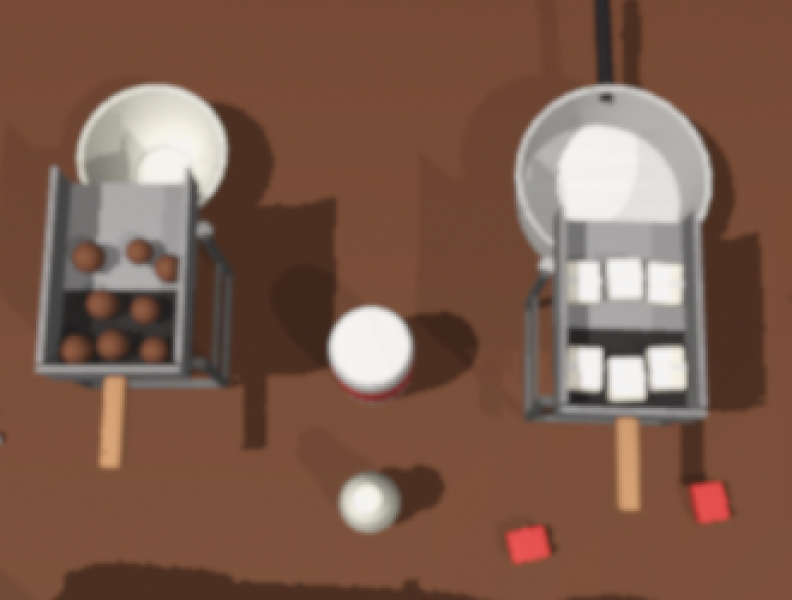

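```bash
python3 -c "
import cv2
cv2.imwrite('pics/top_full.png',cv2.imread('pics/top0.png'))"
```

```text
(no output)
```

View pics/top_full.png

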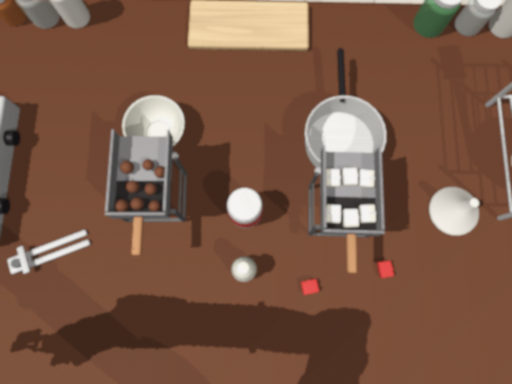

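The right-hand grey bin in the top view, centred near (351,197), holds white cubes over the saucepan (345,133), so it is the stock-cube bin.

- Handle: from (349,236) to (352,272).
- Possible mix-ups: the seed bin, with its handle at (137,236), and two red cubes on the table at (310,287) and (386,269).
- Choice: the handle at (351,254).

Next I'll measure it.

```bash
cat > h.py <<'E'
import numpy as np,cv2
from station import ctrl,get_state,vision,models,ticket
def cloud(c):
    im,d=vision.grab_frame(c); i=vision.camera_info(c); K=i["mtx"];R=np.array(i["R"]);t=np.array(i["t"])
    v,u=np.mgrid[:384,:512]
    P=np.stack([(u-K[0][2])/K[0][0]*d,(v-K[1][2])/K[1][1]*d,d],-1)
    return im,d,(P-t)@R
def proj(c,X):
    i=vision.camera_info(c);K=np.array(i["mtx"]);p=(np.array(i["R"])@np.array(X).T).T+np.array(i["t"])
    p=p@K.T; return p[...,:2]/p[...,2:]
E
python3 - <<'E'
from h import *
np.set_printoptions(precision=4,suppress=True)
for c in("top","scene"):
    im,d,P=cloud(c)
    hsv=cv2.cvtColor(im,cv2.COLOR_BGR2HSV)
    box=np.zeros((384,512),bool)
    if c=="top": box[234:274,342:360]=1
    else: box[160:178,150:172]=1
    m=box&(hsv[...,2]>140)&(hsv[...,1]>80)&(d>0)
    X=P[m]; z=X[:,2]; print(c,m.sum(),"z",np.percentile(z,[5,25,50,75,95]))
    ok=(z>0.12)&(z<0.18);X=X[ok];print(X.min(0),X.max(0),X.mean(0))
    if c=="top":
        l=cv2.fitLine(X[:,:2].astype(np.float32),cv2.DIST_HUBER,0,.01,.01).ravel();print("line",l,np.degrees(np.arctan2(l[1],l[0])))
    r=models.masks_of(c,"cube_bin")[0]; mm=r["mask"]&(d>0); Q=P[mm]; h=(Q[:,2]>0.16)&(Q[:,2]<.185)
    print("rim",h.sum(),cv2.minAreaRect(Q[h][:,:2].astype(np.float32)), np.percentile(Q[h][:,2],[5,50,95]))
    r=models.masks_of(c,"saucepan")[0]; mm=r["mask"]&(d>0); Q=P[mm]; h=(Q[:,2]>.065)&(Q[:,2]<.09);print("pan",cv2.minAreaRect(Q[h][:,:2].astype(np.float32)))
E
```

```text
top 415 z [-0.0023  0.1476  0.1495  0.1506  0.1523]
[ 0.4051 -0.2275  0.1345] [ 0.4781 -0.2064  0.1549] [ 0.4417 -0.2147  0.1494]
line [ 0.9999 -0.0172  0.4417 -0.2147] -0.98296416
rim 678 ((0.5631661415100098, -0.21684738993644714), (0.11461909860372543, 0.17110630869865417), 89.54383850097656) [0.1615 0.1706 0.1734]
pan ((0.7878392934799194, -0.20862337946891785), (0.26338621973991394, 0.17934907972812653), 12.473405838012695)
scene 60 z [-0.0006  0.1501  0.151   0.1517  0.1539]
[ 0.4059 -0.23    0.1489] [ 0.4785 -0.209   0.1723] [ 0.4274 -0.2165  0.1519]
rim 716 ((0.5651140809059143, -0.2164073884487152), (0.11558105051517487, 0.17634284496307373), 89.45035552978516) [0.1609 0.1686 0.1737]
pan ((0.7626522779464722, -0.2439945936203003), (0.17853286862373352, 0.28755834698677063), 67.98530578613281)
```

The handle top is at z≈0.150 in both views, against 0.152 expected. The bar runs from x=0.405 to 0.478 at y≈-0.215, and the bin axis is about -0.7° off +x. That puts the grip point at about (0.432,-0.215,0.145), the hinge at x≈0.610 and the lip at 0.650. The rim measures 171–176 x 115 mm, which agrees with the description. Next comes the approach and a closer look.

```bash
python3 - <<'E'
from h import *
from scipy.spatial.transform import Rotation as Ro
yaw=np.radians(-0.7)
qs=[]
for s in(0,np.pi):
    q=(Ro.from_euler('z',yaw+s)*Ro.from_quat([1,0,0,0])).as_quat()[[3,0,1,2]]
    qs.append(q); print(q, ctrl.ik([0.432,-0.215,0.30],q), ctrl.ik([0.45,-0.215,0.21],q))
p=get_state()["tcp_pos"]
ctrl.movel([p[0],p[1],0.32])
cur=np.array(get_state()["qpos"]); c=[(np.abs(np.array(j)-cur).max(),k) for k,q in enumerate(qs) if (j:=ctrl.ik([0.432,-0.215,0.30],q)) is not None]
q=qs[min(c)[1]]; np.save("q.npy",q)
ctrl.movep([0.432,-0.215,0.30],q)
ctrl.movel([0.432,-0.215,0.22])
s=get_state();print(s["time"],s["tcp_pos"],s["qpos"],s["contact_force"])
a=vision.grab_frame("scene")[0];b=vision.grab_frame("top")[0]
cv2.imwrite("pics/a1.png",np.hstack([cv2.resize(a[110:300,100:290],(400,400)),cv2.resize(b[110:300,260:450],(400,400))]))
E
```

```text
[ 0.          0.99998134 -0.00610861  0.        ] [-0.26964376  0.33373061  0.94987938  1.74933925 -0.28903738  1.20751642
 -0.82459215] [-0.27052486  0.50128487  1.02436723  1.8676293  -0.49226395  1.05261604
 -0.62947943]
[0.         0.00610861 0.99998134 0.        ] [-0.19051623  0.30094459  0.81822043  1.74864339 -0.23488833  1.19353548
  2.25124101] [-0.01848537  0.37845329  0.58535044  1.8651255  -0.24985864  0.97121417
  2.23517053]
5.525 [ 0.43230266 -0.21534748  0.22055929] [-0.20505754  0.40804946  0.88596083  1.88768348 -0.36924409  1.01790274
 -0.74416672] [ 0.14244545 -0.22867633  0.66782264]
```

View pics/a1.png

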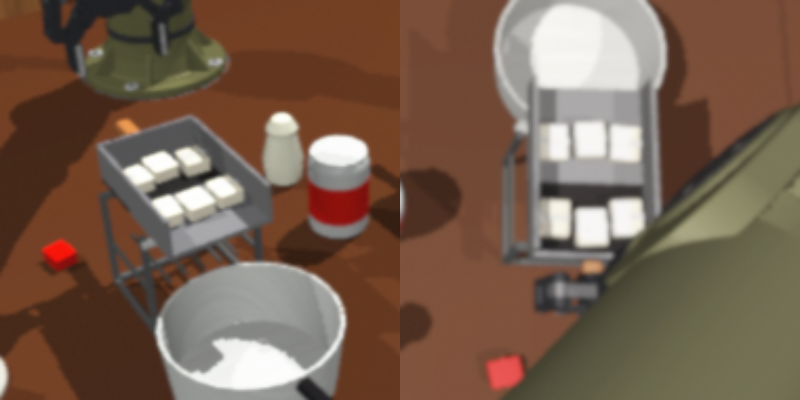

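The cubes and the lip are in clear view of both cameras (left panel scene, right panel top). Before descending I'll project the TCP and check that the gripper straddles the bar.

```bash
python3 - <<'E'
from h import *
s=get_state(); p=s["tcp_pos"]
print(proj("top",[p,p+[0,.05,0],p-[0,.05,0],[.432,-.215,.152],[.65,-.2165,.133]]).round(1))
im,d,P=cloud("top")
v,u=np.where((P[...,2]>.2)&(P[...,2]<.30)&(np.abs(P[...,0]-.43)<.05)&(np.abs(P[...,1]+.215)<.1)&(d>0))
X=P[v,u];print(len(X),np.percentile(X,[1,50,99],axis=0).round(3))
ctrl.movel([0.432,-0.2153,0.165],max_speed=.1)
s=get_state();print(s["tcp_pos"],s["contact_force"],s["time"])
a=vision.grab_frame("scene")[0];b=vision.grab_frame("top")[0]
cv2.imwrite("pics/a2.png",np.hstack([cv2.resize(a[110:210,100:200],(400,400)),cv2.resize(b[200:300,300:400],(400,400))]))
E
```

```text
[[359.7 254.6]
 [331.2 254. ]
 [388.2 255.1]
 [351.2 257.6]
 [346.9 151.7]]
145 [[ 0.418 -0.18   0.263]
 [ 0.428 -0.167  0.292]
 [ 0.448 -0.142  0.3  ]]
[ 0.4321694  -0.21565156  0.16541498] [ 0.49785287 -0.33258336  0.72901781] 6.375
```

View pics/a2.png

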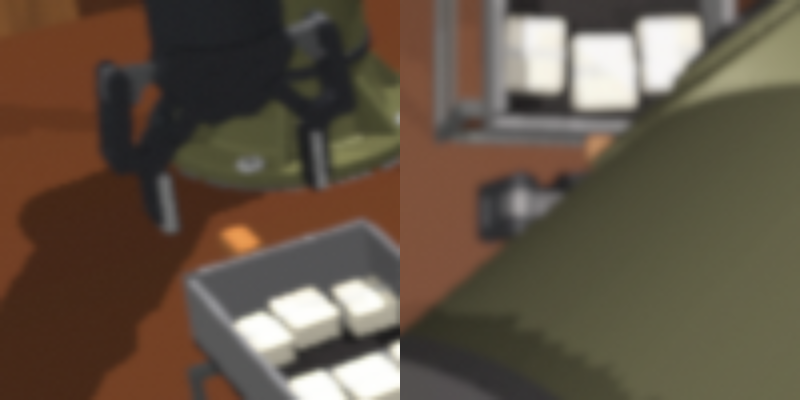

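The fingers straddle the bar, which shows at (240,238) in the crop. Now I'll descend, grip and check.

```bash
python3 - <<'E'
from h import *
ctrl.movel([0.432,-0.2153,0.128],max_speed=.08)
print(get_state()["contact_force"])
ctrl.close_gripper(force=40)
s=get_state();print(s["tcp_pos"],s["contact_force"],s["width"],s["time"])
im,d,P=cloud("scene")
hsv=cv2.cvtColor(im,cv2.COLOR_BGR2HSV)
H=np.array([.610,-.217,.125])
L=P-H
m=(hsv[...,1]<60)&(hsv[...,2]>150)&(d>0)&(L[...,0]>-.14)&(L[...,0]<.05)&(abs(L[...,1])<.052)&(L[...,2]>.012)&(L[...,2]<.04)
x=L[m][:,0]-.04; print(np.histogram(x,np.arange(-.18,.02,.01)),L[m][:,2].mean())
cv2.imwrite("pics/a3.png",cv2.resize(im[110:300,100:290],(600,600)))
E
```

```text
[-0.69069841 -0.24747021 -0.33943786]
[ 0.43206302 -0.21545386  0.1282372 ] [-0.37847092  0.50492373  3.90699231] 0.017004961026748054 7.7167
(array([  1,   7,  13,  61,  89, 122, 125,   1,   0,   0,  17,  96, 116,
       149, 112,   0,   0,   0,   0]), array([-1.80000000e-01, -1.70000000e-01, -1.60000000e-01, -1.50000000e-01,
       -1.40000000e-01, -1.30000000e-01, -1.20000000e-01, -1.10000000e-01,
       -1.00000000e-01, -9.00000000e-02, -8.00000000e-02, -7.00000000e-02,
       -6.00000000e-02, -5.00000000e-02, -4.00000000e-02, -3.00000000e-02,
       -2.00000000e-02, -1.00000000e-02,  1.66533454e-16,  1.00000000e-02])) 0.021396408314262094
```

View pics/a3.png

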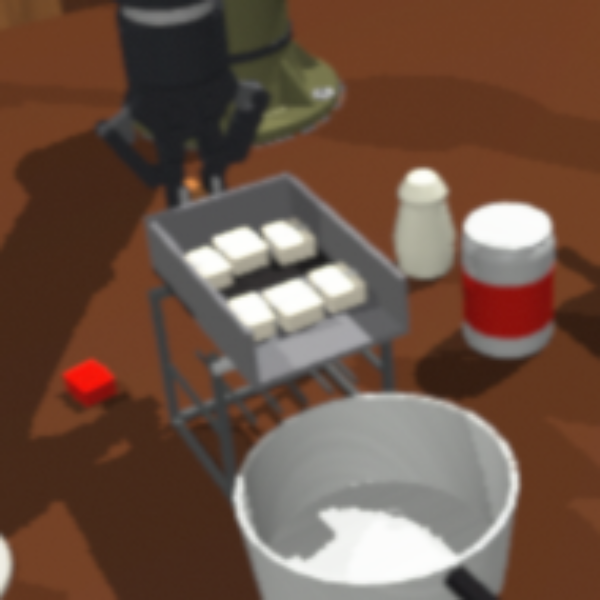

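The bar is gripped: width 17 mm, bin still level, rows undisturbed. Now I'll tip it slowly with camera feedback and stop at the first slide.

```bash
cat > tilt.py <<'E'
from h import *
H=np.array([.610,-.217,.125]); P0=np.array([0.4321,-0.2154,0.1282]); yaw=np.radians(-.7)
def g(th): return np.array([-.178*np.cos(th)+.020*np.sin(th), .178*np.sin(th)+.020*np.cos(th)])
def pos(th):
    dx,dz=g(th)-g(0); return P0+[dx*np.cos(yaw),dx*np.sin(yaw),dz]
def theta():
    from scipy.optimize import brentq
    z=get_state()["tcp_pos"][2]-P0[2]; return brentq(lambda t:g(t)[1]-g(0)[1]-z,-.2,1)
def go(deg,v=.03): ctrl.movel(pos(np.radians(deg)),max_speed=v)
def look(deg,save=None):
    th=np.radians(deg); im,d,P=cloud("scene"); hsv=cv2.cvtColor(im,cv2.COLOR_BGR2HSV)
    if save: cv2.imwrite(save,cv2.resize(im[110:300,100:290],(600,600)))
    L=P-H; x=L[...,0]*np.cos(th)-L[...,2]*np.sin(th)-.04; z=L[...,0]*np.sin(th)+L[...,2]*np.cos(th)-.008
    y=L[...,1]
    m=(hsv[...,1]<60)&(hsv[...,2]>140)&(d>0)&(x>-.17)&(x<.03)&(abs(y)<.052)&(z>.004)&(z<.032)
    f=m&(x>-.095); b=m&(x<=-.095)
    r=[]
    for a,c in((-.052,-.018),(-.018,.018),(.018,.052)):
        k=f&(y>a)&(y<c); r.append((int(k.sum()),float(x[k].mean()) if k.sum()>8 else None))
    return r,(int(b.sum()),float(x[b].mean()) if b.sum() else None, float(np.percentile(x[b],97)) if b.sum() else None)
E
python3 - <<'E'
from tilt import *
import time
def fmt(r): return " ".join(f"{n}:{'--' if x is None else f'{1e3*x:.0f}'}" for n,x in r)
r0,b0=look(0); print("base",fmt(r0),b0)
deg=0; go(6,.04);deg=6
ctrl.pause(.2); ref,b=look(deg); print(6,np.degrees(theta()),fmt(ref),b,get_state()["contact_force"].round(1))
slid=False
while deg<26:
    deg+=.7; go(deg); ctrl.pause(.2); r,b=look(deg)
    print(f"{deg:.1f} {np.degrees(theta()):.1f}",fmt(r),b)
    mv=[x is None or x-(x0 or 0)>.005 for (n,x),(_,x0) in zip(r,ref)]
    if any(mv): slid=True;break
print("slid",slid,get_state()["time"])
for i in range(8):
    ctrl.pause(.15); r,b=look(deg,f"pics/t{i}.png"); print(fmt(r),b)
    if sum(n for n,_ in r)<10: break
print(get_state()["time"],deg,get_state()["contact_force"])
E
```

```text
base 116:-52 190:-48 179:-51 (424, -0.1282825997506418, -0.11188922414231128)
6 5.989479496730346 138:-53 211:-49 191:-52 (470, -0.12894327400710473, -0.11180471064532135) [ 3.4 -1.1 -3.9]
6.7 6.7 140:-52 204:-49 197:-52 (474, -0.1287257102268768, -0.11181436992294311)
7.4 7.4 142:-53 202:-49 195:-52 (479, -0.1288476792634359, -0.11139691970203429)
8.1 8.1 140:-53 210:-49 196:-52 (486, -0.12880358208217277, -0.11162453869164811)
8.8 8.8 145:-53 206:-49 204:-52 (481, -0.1289538459834537, -0.11179596480839583)
9.5 9.5 147:-53 207:-49 196:-53 (488, -0.12909295091026982, -0.11155950608462771)
10.2 10.1 147:-53 208:-50 202:-53 (492, -0.1291076662534198, -0.11188019720780237)
10.9 10.8 151:-53 208:-50 204:-53 (502, -0.12908077675651525, -0.11192176939133806)
11.6 11.5 150:-53 213:-49 202:-53 (499, -0.1290483985987938, -0.1118442487585842)
12.3 12.2 153:-53 217:-50 203:-53 (506, -0.12903862248150802, -0.111624255350923)
13.0 12.9 157:-46 213:-43 207:-46 (505, -0.1290618616740452, -0.11186531243246033)
slid True 13.6917
163:-39 220:-35 217:-38 (514, -0.12897323919500325, -0.1119214983879106)
166:-28 223:-25 219:-28 (510, -0.12904535130355158, -0.11218235631006154)
193:-14 230:-12 224:-15 (509, -0.1290105165529923, -0.11176061955189313)
217:1 234:4 228:1 (508, -0.12903841447777278, -0.11177993925685696)
0:-- 0:-- 0:-- (510, -0.12931450489355734, -0.11250855016459213)
14.6917 12.999999999999995 [ 4.52942082 -2.06132594 -5.35639356]
```

All three front cubes slid together at about 13° and the back row didn't move. I'm holding this tilt while I check the pan.

```bash
python3 - <<'E'
from tilt import *
ctrl.pause(.6)
print(look(13,"pics/p1.png"),get_state()["time"])
print([(np.round(r["point"]).tolist(),round(float(r["p"]),2)) for r in models.recognise("scene","front_cube0")])
t=vision.grab_frame("top")[0]; cv2.imwrite("pics/p1t.png",cv2.resize(t[70:270,260:460],(600,600)))
E
```

```text
([(2, None), (0, None), (0, None)], (514, -0.12901764955184214, -0.11213938154307354)) 15.3417
[([208.0, 287.0], 0.62), ([224.0, 286.0], 0.62), ([238.0, 275.0], 0.54)]
```

View pics/p1.png

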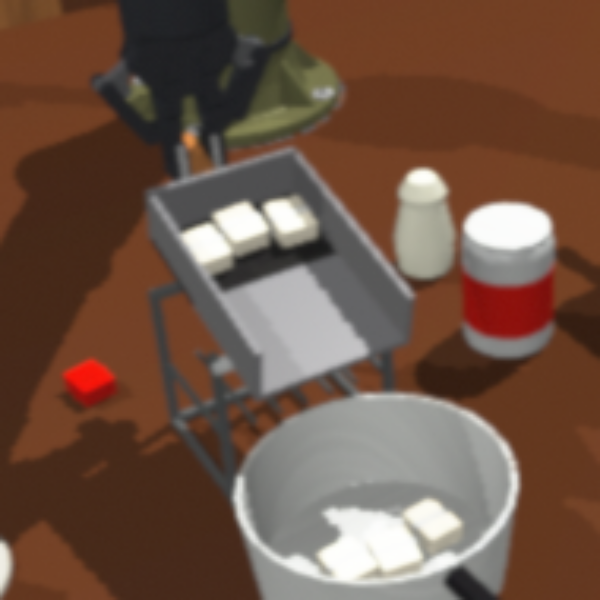

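View pics/p1t.png

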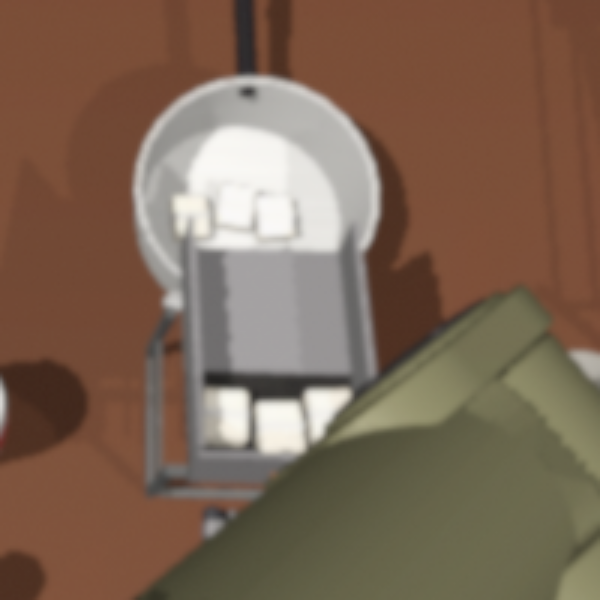

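Both views show three cubes on the pan floor: scene (350,555), (393,548), (433,522); top (190,217), (235,207), (276,217). The three back cubes are still on the rubber. I'll lower the bin, release and retreat.

```bash
python3 - <<'E'
from tilt import *
for a in(10,7,4,2,.8,0): go(a,.04)
ctrl.pause(.3); s=get_state();print(s["tcp_pos"],s["contact_force"],s["time"])
ctrl.ungrasp(); ctrl.pause(.2); s=get_state();print(s["width"],s["contact_force"])
p=s["tcp_pos"]
ctrl.movel([p[0],p[1],.17],max_speed=.05); ctrl.movel([p[0],p[1],.30],max_speed=.12)
ctrl.pause(.5)
print(look(0,"pics/f1.png"),get_state()["contact_force"],get_state()["time"])
im,d,P=cloud("scene"); m=models.masks_of("scene","cube_bin")[0]["mask"]&(d>0);Q=P[m];h=(Q[:,2]>.16)&(Q[:,2]<.19)
A=np.c_[Q[h][:,:2],np.ones(h.sum())]; print("rim z percentiles",np.percentile(Q[h][:,2],[5,50,95]))
t,d2,P2=cloud("top"); cv2.imwrite("pics/f1t.png",cv2.resize(t[70:270,260:460],(600,600)))
for r in models.recognise("top","front_cube0"):
    u,v=np.round(r["point"]).astype(int); print(r["p"],u,v,P2[v,u].round(3))
# pan shift: compare rim circle with the start picture via phase of top image
o=cv2.imread("pics/top0.png"); f=lambda x:np.float32(cv2.cvtColor(x[50:125,300:392],cv2.COLOR_BGR2GRAY))
print("pan px shift",cv2.phaseCorrelate(f(o),f(t)))
E
```

```text
[ 0.43171426 -0.21546225  0.12869077] [-5.87680122 -0.21041887  6.35290224] 17.7
0.08521525564323129 [ 0.13502427 -0.34794983 -0.36297073]
([(0, None), (0, None), (0, None)], (425, -0.12872767189182802, -0.11192847468756202)) [-0.33838335  0.43564936  0.1451378 ] 21.3333
rim z percentiles [0.16109343 0.16889345 0.17373449]
0.68 336 137 [ 0.723 -0.216  0.018]
0.59 323 142 [ 0.709 -0.184  0.021]
0.53 347 141 [ 0.715 -0.242  0.015]
pan px shift ((-0.030701189040470922, 0.4869507173550929), 0.9996720512708028)
```

View pics/f1.png

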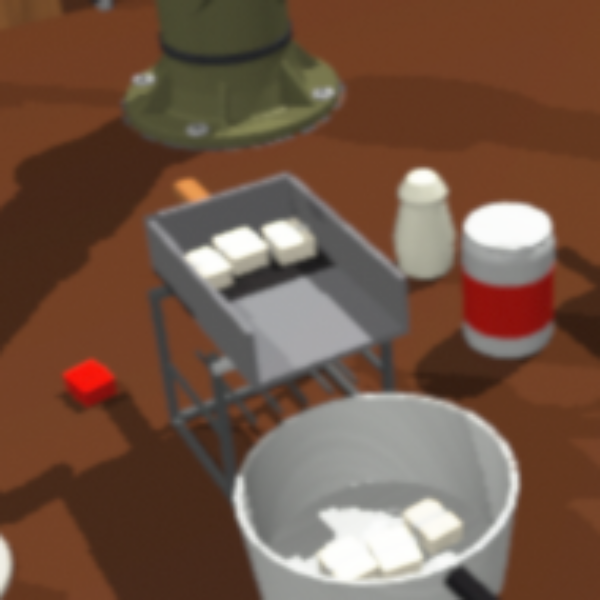

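View pics/f1t.png

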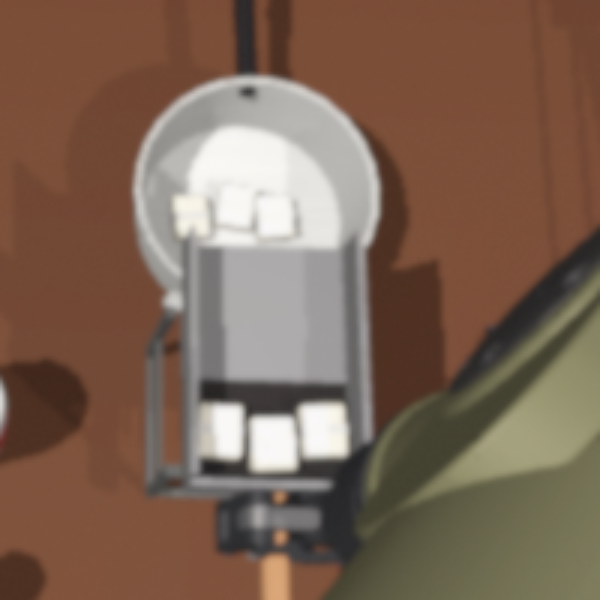

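The bin is level and released, three cubes are in the pan, three are on the rubber, and the pan shifted less than 1 px. I'm handing the job in.

```bash
python3 -c "
from station import ticket,get_state
print(get_state()['time']);ticket.close_job()"
```

```text
21.5333
the job is handed in; nothing more can be done
```

The job is done and handed in at 21.5 s on the robot's clock. I gripped the stock-cube bin's handle and tipped it in 0.7° steps. All three front cubes slid together at about 13°. I held that tilt until they were in the saucepan, then lowered the bin, let go and backed off upward.

My last checks all agreed, and none failed:
- **Front cubes:** all three lie on the pan floor, about 15–21 mm high at their tops. I judged that they sit well inside the pan from the pictures and did not measure the pan's centre exactly.
- **Back cubes:** all three are still on the rubber, with their average position unchanged to within 1 mm.
- **Bin:** it is level, with the rim at the same height as at the start, and the gripper is clear with no contact force.
- **Saucepan:** it moved by no more than half a pixel, roughly 1 mm, in the top view.
- **Seed bin and red cubes:** I never moved the arm to either of them. I did not separately measure the seed bin's tilt at the end.

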